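Glue bottles shut and back in their row on the rack

ROBOT

A 6-joint arm with a two-finger parallel gripper is mounted at the origin on the work surface. World frame = base frame: x ahead of the robot, y to its left, z up, the work surface at z = 0. Lengths are in m, angles in rad, forces in N, time in s.
With the tool pointing down it reaches from about 0.2 to 0.875 m from the base axis. Payload 3.4 kg.
Tool frame: the origin (TCP) lies between the finger pads, 19 mm behind the fingertips; this is the grasp point; z points along the fingers, y is the line along which they close (so a half turn about z gives the same grasp; the last joint's range is limited). The gripper opens to 94 mm and grips with 3 to 60 N. Pads are 16 mm wide; open, the fingers measure 119 mm over their backs; the gripper's body (75 mm by 177 mm) begins 78 mm behind the grasp point.
Start: joints at [-1.378, 0.276, 1.505, -0, 1.361, -0.121], TCP at [0.177, -0.547, 0.224] pointing down, gripper open.
Joint ranges: [-2.89, 2.89], [-0.75, 2.08], [0.22, 2.7], [-1.18, 4.32], [0.11, 2.71], [-2.7, 2.7]. Speed limits (rad/s): [2.57, 2.57, 3.14, 3.14, 3.14, 3.14].

INTERFACE

Orientations are given as a unit quaternion [w, x, y, z].
In Python, from plant import r, gripper_to, inverse_kinematics, vision, models, telemetry gives the robot as it stands. Calls block until the motion is done:
- r.move_to(position, orientation): joint-space move of the TCP to a pose.
- r.move_l(position, rot=None, vel=0.15, guard=None): straight line of the TCP; rot=None keeps the orientation; vel is the mean speed in m/s. With guard (N) it stops when the force on the tool has changed by that much, and returns True; else False.
- r.movej(angles): joint-space move.
- gripper_to(opening, f_grip=None): finger opening in m; f_grip is the grip in N (None keeps the last); returns when the fingers have stopped.
- r.hold(seconds).
- inverse_kinematics(position, orientation): joint angles nearest the present ones, or None.
- vision.snapshot(name): name is "scene" or "top"; returns the picture (384x512x3 uint8, red, green, blue); there is no depth.
- vision.get_calibration(name): a dict with "fx", "fy", "cx", "cy" (pixels), "position" and "orientation" of the camera in the world. Camera axes: x right, y down, z forward; pixel columns grow to the right and rows downward; lengths in m; the calibration is good to about 2 mm. A picture is of the moment at which its call begins. get_calibration takes no time and is no camera call.
A pose or a line that the arm cannot do raises r.PlanningError and nothing moves.
- r.sign_off(): hands the job in; it is judged then, once.
Trained networks look in the newest picture that a camera, given by its name, has taken for a name from the list of things; names that differ only in an ending like _2 or _b are one class to them, and where a whole thing is asked for, a point or a joint stands for the part that bears it (a point fixed in the world has none). Each returns a list of dicts, best first, with "score" (0 to 1); they miss things now and then, are a little off and sometimes report something else, mostly with a low value. They report only what shows in the picture. A call takes as long as a camera call. They do not tell look-alikes from the thing itself.
- models.boxes_of(thing, camera): "at" ([x, y, z] in m, in world coordinates, good to about 4 mm: the middle of the surface that is visible of it).
- models.regions_of(thing, camera): "pixels" (384x512 bool, what is visible of it).
- models.mark_of(thing, camera): "at" ([x, y, z] in m, in world coordinates, good to about 4 mm: a listed point, or the origin of a listed thing).
Readings, each from a call of its own:
- telemetry.current_t(): time.
- telemetry.current_joints(): joint angles.
- telemetry.current_dq(): joint speeds.
- telemetry.current_joint_efforts(): joint torques, N m.
- telemetry.current_ee_pos(): TCP position.
- telemetry.current_tool_rot(): TCP orientation.
- telemetry.current_wrist_force(): force on the tool from outside, world axes, zero at the start.
- telemetry.current_torque(): the same for the moment, N m.
- telemetry.current_opening(): finger opening in m.
- telemetry.current_finger_force(): force on a finger pad.
Only numpy, scipy, OpenCV 4.12 (cv2) and the standard library are available. Lean on these libraries where they do the work, as an engineer would, in place of code of your own. Each camera call takes 0.05 s, during which the arm holds its last target. There are 200 camera calls.

TASK

Put the three glue bottles on the table away: one has its push-pull spout still pulled up, so push that right down while the bottle stands on the table, before you pick it up. Then stand all three on the lower shelf of the wire rack, beside the glue bottle already there, so that the four make one straight row, in line with it along the shelf and side by side with less than a finger's width between neighbours. Keep the bottles upright all the way, and leave the bottle on the shelf and everything else where it is.

Things in the scene. Friction and masses are not known exactly. Their poses are not given: they have to be found in the camera images.
- rack: Fixed two-tier bench rack. Origin: centre of its footprint on the table; x = depth, away from its open front, which faces the robot; y = along the shelf; z up. Lower shelf: wooden board 130 mm deep, 400 mm long, top 20 mm above the table, no lip. 10 mm posts at x = -40 and +62 mm, y = -206 and +206 mm.
- shelf_mid (a point): Middle of the lower shelf board's top, 20 mm above the table. The row stands along the board's middle line, which runs through this point along the rack's y; bottle_d stands on that line.
- front_bar (a point): Middle of the upper tier's 8 mm front bar, 40 mm in front of the middle line and 279 mm above the table. The tier is an open wire grid from here to 102 mm further back, lowest wires 272 mm above the table. A tool pointing straight down cannot get over the row; one leaning in from the front at 40 to 45 deg from vertical can.
- bottle_a: White glue bottle, round, about 0.18 kg; origin: centre of underside, z up. Body 52 mm across to 66 mm up, shoulder narrowing to a 25 mm neck at 84 mm, firm grey ribbed collar 28 mm across at 93-122 mm (grip here, TCP 115 mm up clears the shoulder even tilted), 22 mm spout, top at 134 mm shut, 142 mm fully up. Starts on the table, spout up.
- bottle_b: White glue bottle, round, about 0.18 kg; origin: centre of underside, z up. Body 52 mm across to 66 mm up, shoulder narrowing to a 25 mm neck at 84 mm, firm grey ribbed collar 28 mm across at 93-122 mm (grip here, TCP 115 mm up clears the shoulder even tilted), 22 mm spout, top at 134 mm shut, 142 mm fully up. Starts on the table, shut.
- bottle_c: White glue bottle, round, about 0.18 kg; origin: centre of underside, z up. Body 52 mm across to 66 mm up, shoulder narrowing to a 25 mm neck at 84 mm, firm grey ribbed collar 28 mm across at 93-122 mm (grip here, TCP 115 mm up clears the shoulder even tilted), 22 mm spout, top at 134 mm shut, 142 mm fully up. Starts on the table, shut.
- bottle_d: White glue bottle, round, about 0.18 kg; origin: centre of underside, z up. Body 52 mm across to 66 mm up, shoulder narrowing to a 25 mm neck at 84 mm, firm grey ribbed collar 28 mm across at 93-122 mm (grip here, TCP 115 mm up clears the shoulder even tilted), 22 mm spout, top at 134 mm shut, 142 mm fully up. Shut, on the shelf's middle line near either end; room is on the jar's side.
- spout_a (a joint): Push-pull spout of bottle_a: 0 = fully down (shut), 0.008 m = fully up (open, a thin stem shows under it). Slides along the bottle's axis, stays where left, takes about 5 N straight down, then stops hard.
- spout_b (a joint): Push-pull spout of bottle_b: 0 = fully down (shut), 0.008 m = fully up (open, a thin stem shows under it). Slides along the bottle's axis, stays where left, takes about 5 N straight down, then stops hard.
- spout_c (a joint): Push-pull spout of bottle_c: 0 = fully down (shut), 0.008 m = fully up (open, a thin stem shows under it). Slides along the bottle's axis, stays where left, takes about 5 N straight down, then stops hard.
- spout_d (a joint): Push-pull spout of bottle_d: 0 = fully down (shut), 0.008 m = fully up (open, a thin stem shows under it). Slides along the bottle's axis, stays where left, takes about 5 N straight down, then stops hard.
- shelf_jar: Bystander: lidded glass jar, 62 mm in diameter, 85 mm high, near the other end of the lower shelf. Origin: centre of its underside.
- water_jar: Bystander: open glass water jar on the table, 68 mm in diameter, 70 mm high. Origin: centre of its underside.
- palette: Bystander: flat white six-well palette on the table, 120 x 90 x 12 mm. Origin: centre of its underside.
- tray: Bystander: white open foam tray with bits of eggshell on the table, 170 x 190 x 32 mm. Origin: centre of its underside.
There are look-alikes about, which are no part of the job. Leave any pink look-alike of the bottle_b alone.

How it is judged:
By the outcome, as a careful person would: the job done as asked, in the order asked, and still so for the second after the job is handed in, with the robot touching nothing.
It also fails if it takes over 72 s, if anything falls off the work surface, if the arm or the gripper's body presses on something with over 40 N, if the wrist force passes 120 N, or if a joint passes its speed limit or range.

## Working session

There is one attempt and no reset: what is moved stays moved. The work goes in short steps, each a Python script; the robot and the scene stay as the last script left them, time stands still between calls to the robot, and variables do not carry over. Pictures are saved under pics/ and viewed, at most 10 in all, crops included, and the job is handed in when it is done.

```bash
ls; mkdir -p pics; python3 - <<'E'
from plant import r, vision, models, telemetry
import cv2
for c in ("scene","top"):
    im=vision.snapshot(c); cv2.imwrite(f"pics/{c}0.png",im[:,:,::-1])
    k=vision.get_calibration(c); print(c,k)
    for t in ("bottle_a","spout_a","shelf_jar","shelf_mid","front_bar","rack","water_jar","palette","tray"):
        print(t,[(round(d["score"],2),[round(float(v),3) for v in d["at"]]) for d in models.mark_of(t,c)])
print(telemetry.current_t())
E
```

```text
pics
scene {'fx': 447.83253768683284, 'fy': 447.83253768683284, 'cx': 258.2428586567274, 'cy': 197.14091322987488, 'position': array([1.02448813, 0.78605788, 0.99673291]), 'orientation': array([-0.12010891,  0.27104555,  0.87991594, -0.37128979])}
bottle_a [(0.93, [0.506, -0.283, -0.005]), (0.8, [0.517, -0.019, -0.0]), (0.74, [0.339, 0.082, -0.001]), (0.72, [0.699, -0.139, 0.019]), (0.7, [0.448, 0.053, -0.004]), (0.6, [0.498, 0.318, -0.002])]Traceback (most recent call last):
  File "<stdin>", line 7, in <module>
ValueError: it knows: bottle, front_bar, palette, rack, shelf_jar, shelf_mid, tray, water_jar
```

```bash
python3 - <<'E'
from plant import r, vision, models, telemetry
import cv2
for c in ("scene","top"):
    im=vision.snapshot(c); cv2.imwrite(f"pics/{c}0.png",im[:,:,::-1])
    if c=="top": print(vision.get_calibration(c))
    for t in ("bottle_a","shelf_jar","shelf_mid","front_bar","rack","water_jar","palette","tray"):
        print(t,[(round(d["score"],2),[round(float(v),3) for v in d["at"]]) for d in models.mark_of(t,c)])
print(telemetry.current_t())
E
```

```text
bottle_a [(0.94, [0.505, -0.281, -0.004]), (0.82, [0.341, 0.083, -0.001]), (0.78, [0.498, 0.32, -0.003]), (0.68, [0.517, -0.021, -0.002]), (0.68, [0.446, 0.05, -0.003]), (0.6, [0.698, -0.136, 0.02])]
shelf_jar [(0.81, [0.661, 0.144, 0.016])]
shelf_mid [(0.73, [0.681, 0.009, 0.021])]
front_bar [(0.6, [0.638, 0.007, 0.281]), (0.36, [0.679, 0.013, 0.001])]
rack [(0.84, [0.68, 0.013, -0.002])]
water_jar [(0.73, [0.64, 0.009, 0.283]), (0.56, [0.416, -0.166, -0.0])]
palette [(0.77, [0.446, 0.163, -0.002])]
tray [(0.59, [0.475, 0.516, 0.003])]
{'fx': 397.6557814151709, 'fy': 397.6557814151709, 'cx': 250.34744367207276, 'cy': 191.28643045237698, 'position': array([0.31393125, 0.1105831 , 1.31147667]), 'orientation': array([ 0.06689356, -0.69834912,  0.70944956, -0.06719442])}
bottle_a [(0.81, [0.446, 0.049, 0.002]), (0.78, [0.338, 0.084, 0.0]), (0.74, [0.492, 0.319, 0.001]), (0.72, [0.518, -0.022, 0.005]), (0.52, [0.698, -0.135, 0.021])]
shelf_jar [(0.69, [0.667, 0.144, 0.019]), (0.47, [0.418, -0.165, -0.0])]
shelf_mid [(0.77, [0.678, 0.013, 0.02]), (0.48, [0.699, -0.138, 0.019])]
front_bar [(0.72, [0.641, 0.007, 0.282]), (0.71, [0.472, 0.513, -0.005])]
rack [(0.94, [0.678, 0.011, -0.003])]
water_jar [(0.93, [0.42, -0.167, 0.0])]
palette [(0.56, [0.445, 0.162, -0.002])]
tray [(0.91, [0.475, 0.515, -0.003])]
1.0
```

View pics/scene0.png

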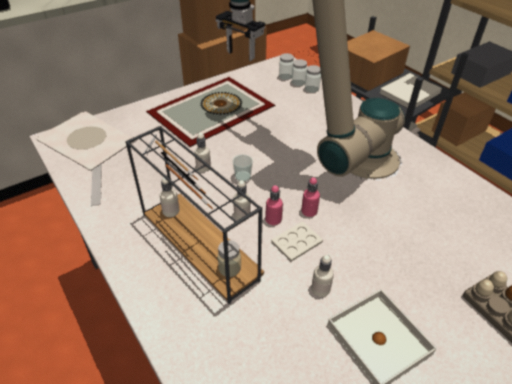

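View pics/top0.png

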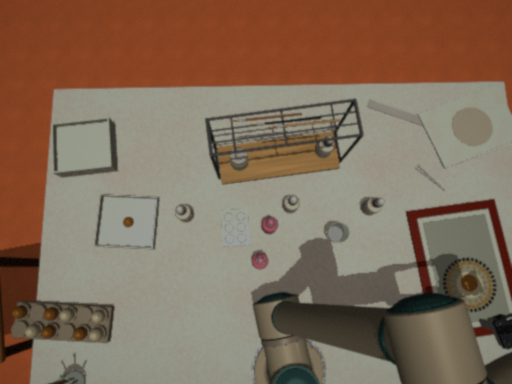

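The scene camera shows these bottle-like things:
- White bottles on the table at (202,152), (241,200) and (322,277).
- White bottle_d on the shelf at (169,205).
- Pink look-alikes at (275,205) and (311,197), to be left alone.
- The shelf jar at (229,258).

I'll check the spouts in one close crop.

```bash
python3 - <<'E'
import cv2, numpy as np
s=cv2.imread("pics/scene0.png");t=cv2.imread("pics/top0.png")
f=lambda im,u,v,:cv2.resize(im[v-25:v+25,u-20:u+20],None,fx=5,fy=5,interpolation=cv2.INTER_CUBIC)
row=lambda im,ps:np.hstack([f(im,*p) for p in ps])
cv2.imwrite("pics/crop0.png",np.vstack([row(s,[(202,150),(241,197),(322,275),(169,200)]),row(t,[(373,204),(291,203),(184,212),(325,148)])]))
E
```

```text
(no output)
```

View pics/crop0.png

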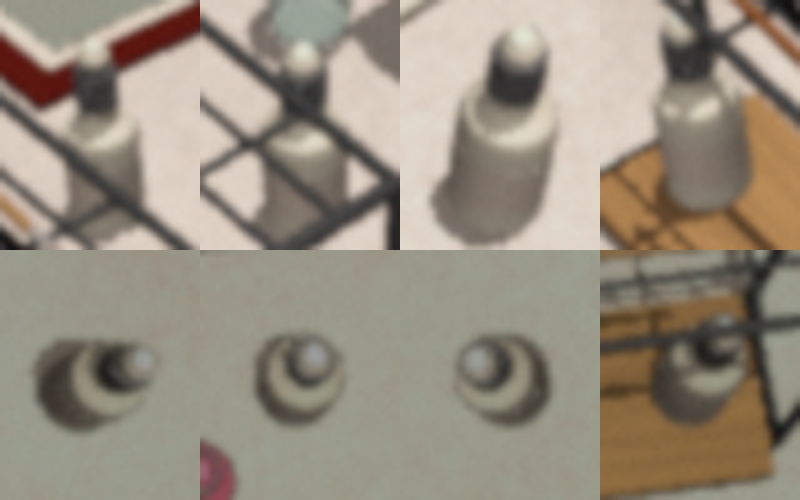

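```bash
cat > h.py <<'E'
import numpy as np, cv2
from scipy.spatial.transform import Rotation as R
from plant import r, gripper_to, inverse_kinematics, vision, models, telemetry
def quat(yaw,tilt,flip=False):
    """tool leaning: z along heading yaw*sin(tilt), down cos(tilt); y horizontal"""
    z=np.array([np.cos(yaw)*np.sin(tilt),np.sin(yaw)*np.sin(tilt),-np.cos(tilt)])
    y=np.array([-np.sin(yaw),np.cos(yaw),0])*(-1 if flip else 1)
    x=np.cross(y,z); q=R.from_matrix(np.c_[x,y,z]).as_quat()
    return [q[3],q[0],q[1],q[2]]
def K(c):
    k=vision.get_calibration(c); w,x,y,z=k["orientation"]
    return k,R.from_quat([x,y,z,w]).as_matrix(),np.array(k["position"])
def project(c,p):
    k,M,o=K(c); v=M.T@(np.asarray(p)-o)
    return np.array([k["fx"]*v[0]/v[2]+k["cx"],k["fy"]*v[1]/v[2]+k["cy"]])
def ray_at_z(c,uv,z):
    k,M,o=K(c); d=M@[(uv[0]-k["cx"])/k["fx"],(uv[1]-k["cy"])/k["fy"],1]
    return o+d*(z-o[2])/d[2]
E
python3 - <<'E'
from h import *
# yaw of shelf from brown board in top picture (at z=.02)
im=cv2.imread("pics/top0.png"); hsv=cv2.cvtColor(im,cv2.COLOR_BGR2HSV)
m=cv2.inRange(hsv,(8,80,60),(25,255,255)); m[:120]=0;m[190:]=0;m[:,:200]=0;m[:,370:]=0
m=cv2.morphologyEx(m,cv2.MORPH_OPEN,np.ones((3,3)))
n,l,st,_=cv2.connectedComponentsWithStats(m);L=l==1+np.argmax(st[1:,4]);print(st[1:])
cols=np.arange(235,330); bot=np.array([np.where(L[:,c])[0].max()+.5 for c in cols])
P=np.array([ray_at_z("top",(c,b),.02)[:2] for c,b in zip(cols,bot)])
a=np.polyfit(P[:,1],P[:,0],1);res=P[:,0]-np.polyval(a,P[:,1]);k=abs(res)<.004;a=np.polyfit(P[k,1],P[k,0],1)
print("front edge x=",a,"yaw deg",np.degrees(np.arctan(-a[0])),k.sum())
for c in("scene","top"):
  vision.snapshot(c)
  print(c,[(round(d["score"],2),np.round(d["at"],4)) for d in models.mark_of("bottle_a",c)],[np.round(d["at"],3) for d in models.mark_of("shelf_mid",c)])
yw=np.radians(7)
for name,p,h in (("a",(.505,-.282),-.3),("b",(.517,-.021),.785),("b2",(.517,-.021),.4),("c",(.497,.32),.3),("row",(.693,-.09,.02),yw),("row3",(.677,.034,.02),yw)):
  for t in(40,43):
   for fl in(0,1):
    for z in (.115,.2):
     print(name,t,fl,z,np.round(q,2) if (q:=inverse_kinematics([p[0],p[1],z+(p[2] if len(p)>2 else 0)],quat(h,np.radians(t),fl))) is not None else None)
E
```

```text
[[ 314  121    3    3    9]
 [ 287  132   47   12  284]
 [ 236  138   50   11  299]
 [ 218  142  122   42 2967]
 [ 217  145   17    8  106]]
front edge x= [-0.12318283  0.61439416] yaw deg 7.022479138266038 95
scene [(0.85, array([ 0.5049, -0.2848, -0.0013])), (0.82, array([ 0.5191, -0.0209, -0.0023])), (0.8, array([ 0.4971,  0.3204, -0.001 ])), (0.77, array([ 0.6985, -0.1339,  0.0209])), (0.74, array([ 0.4473,  0.0506, -0.0027])), (0.71, array([0.3392, 0.0822, 0.0012]))] [array([0.683, 0.015, 0.019])]
top [(0.78, array([ 0.5047, -0.2833,  0.0009])), (0.7, array([0.4913, 0.3206, 0.0035])), (0.63, array([ 0.7003, -0.136 ,  0.0229])), (0.62, array([ 0.519 , -0.0226,  0.0032])), (0.55, array([0.3351, 0.0858, 0.0028])), (0.5, array([0.4496, 0.0492, 0.0058]))] [array([0.679, 0.014, 0.02 ])]
a 40 0 0.115 None
a 40 0 0.2 None
a 40 1 0.115 [-0.85  0.18  2.25  1.31  0.36 -0.16]
a 40 1 0.2 [-0.85  0.04  2.12  0.78  0.5   0.41]
a 43 0 0.115 [-0.88  0.18  2.29  1.57  0.38  2.7 ]
a 43 0 0.2 None
a 43 1 0.115 [-0.88  0.18  2.29  1.57  0.38 -0.44]
a 43 1 0.2 [-0.88  0.03  2.16  0.96  0.47  0.22]
b 
[... 916 characters left out ...]
0 0.115 None
row 40 0 0.2 [-0.4   0.19  1.86  0.66  0.56 -2.57]
row 40 1 0.115 [-0.4   0.3   1.98  0.97  0.4   0.22]
row 40 1 0.2 [-0.4   0.19  1.86  0.66  0.56  0.57]
row 43 0 0.115 None
row 43 0 0.2 None
row 43 1 0.115 [-0.42  0.3   2.02  1.2   0.39 -0.02]
row 43 1 0.2 [-0.42  0.19  1.91  0.8   0.51  0.42]
row3 40 0 0.115 [-0.15  0.26  2.04  0.83  0.23 -2.59]
row3 40 0 0.2 [-0.15  0.15  1.92  0.43  0.43 -2.17]
row3 40 1 0.115 [-0.15  0.26  2.04  0.83  0.23  0.55]
row3 40 1 0.2 [-0.15  0.15  1.92  0.43  0.43  0.97]
row3 43 0 0.115 None
row3 43 0 0.2 [-0.16  0.14  1.97  0.57  0.35 -2.32]
row3 43 1 0.115 [-0.16  0.26  2.09  1.26  0.2   0.11]
row3 43 1 0.2 [-0.16  0.14  1.97  0.57  0.35  0.82]
```

The crops show three white bottles, but the stem isn't obvious. I'll measure the spout length above the dark collar along each bottle's projected axis.

```bash
python3 - <<'E'
from h import *
B={"p":(.505,-.283,0),"q":(.519,-.0215,0),"s":(.495,.320,0),"d":(.699,-.135,.02),"pink1":(.447,.05,0),"pink2":(.338,.083,0)}
zs=np.arange(84,153,3)/1000
print("z   ",*(f"{int(z*1000):4d}" for z in zs))
for c in("scene","top"):
  im=cv2.cvtColor(cv2.imread(f"pics/{c}0.png"),cv2.COLOR_BGR2GRAY)
  for n,b in B.items():
    uv=np.array([project(c,(b[0],b[1],b[2]+z)) for z in zs],np.float32)
    print(c[0],n[-2:],*(f"{int(v):4d}" for v in cv2.remap(im,uv[:,0][None],uv[:,1][None],cv2.INTER_CUBIC)[0]), "px/10mm %.1f"%(np.linalg.norm(uv[-1]-uv[0])/(zs[-1]-zs[0])/100))
s=cv2.imread("pics/scene0.png")
tiles=[]
for n in "pqsd":
  b=np.array(B[n]);u0,v0=project("scene",b+[0,0,.12]);h=14*(np.linalg.norm(project("scene",b+[0,0,.13])-project("scene",b))/50)
  tiles.append(cv2.resize(cv2.getRectSubPix(s,(int(2*h),int(2*h)),(float(u0),float(v0))),(200,200),interpolation=cv2.INTER_CUBIC))
t=cv2.imread("pics/top0.png");t2=[]
for n in "pqsd":
  b=np.array(B[n]);u0,v0=project("top",b+[0,0,.1]);t2.append(cv2.resize(cv2.getRectSubPix(t,(26,26),(float(u0),float(v0))),(200,200),interpolation=cv2.INTER_CUBIC))
cv2.imwrite("pics/crop1.png",np.vstack([np.hstack(tiles),np.hstack(t2)]))
E
```

```text
z      84   87   90   93   96   99  102  105  108  111  114  117  120  123  126  129  132  135  138  141  144  147  150
s p   96   76   63   56   53   55   52   51   56   65   69   72   83  111  148  178  192  200  210  217  216  204  180 px/10mm 2.5
s q   62   55   56   60   60   59   57   59   70   82   98  121  149  170  188  202  212  219  217  202  179  161  158 px/10mm 2.5
s s   55   52   52   52   52   55   64   77   95  115  138  161  176  184  193  209  218  222  220  216  213  212  212 px/10mm 2.6
s d  105   81   62   58   55   55   54   54   53   57   75  103  133  158  164  147  124   98   77   67   74   94  125 px/10mm 2.6
s k1   62   55   51   50   53   58   64   68   77   84   87   96  108  117  125  134  142  145  140  127  117  111  109 px/10mm 2.5
s k2   64   57   55   56   57   56   52   54   61   71   77   86   99  113  121  134  144  148  146  142  158  185  201 px/10mm 2.6
t p   66   71   73   73   76   84   92  102  112  118  122  129  135  140  146  150  151  152  155  155  154  151  148 px/10mm 1.2
t q  131  135  138  142  145  147  150  151  152  154  155  156  156  156  155  154  153  152  150  147  142  138  132 px/10mm 0.7
t s   89   94   99  105  112  118  121  125  127  129  132  134  136  137  140  142  146  148  146  143  139  135  131 px/10mm 0.7
t d   49   55   61   67   73   76   78   77   76   74   70   67   65   66   70   78   91  103  113  119  118  114  110 px/10mm 1.2
t k1   96   98   99  101  103  106  107  110  111  113  114  115  115  116  117  117  118  118  119  118  118  118  117 px/10mm 0.4
t k2  120  120  120  120  120  120  119  119  119  119  119  119  119  118  118  118  118  118  117  117  116  116  116 px/10mm 0.1
```

View pics/crop1.png

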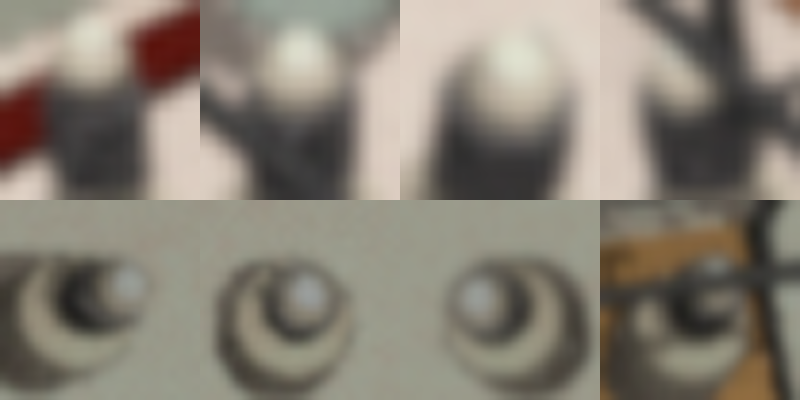

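The dark band on the bottle at (202,152) ends about 7 mm higher than on the others, so its spout is the one that's up. The height at first contact will confirm it before I press.

```bash
python3 - <<'E'
from h import *
x,y=.505,-.283
gripper_to(0.0,20)
q=quat(np.arctan2(y,x),0,1)
r.move_to([x,y,.21],q)
r.move_l([x,y,.172])
print("contact",r.move_l([x,y,.148],vel=.02,guard=3),telemetry.current_ee_pos(),telemetry.current_wrist_force())
cv2.imwrite("pics/contact.png",vision.snapshot("scene")[90:210,130:290][:,:,::-1].repeat(4,0).repeat(4,1)[:480])
print(telemetry.current_t())
E
```

```text
contact True [ 0.50487407 -0.28281941  0.15812634] [-0.565774   -0.31479985  1.15426828]
5.45
```

View pics/contact.png

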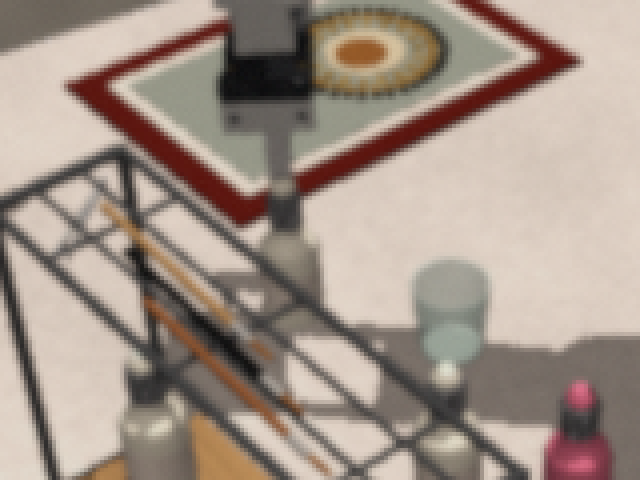

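The closed fingertips sit on the spout (crop pixel about (283,185)). Contact came at a tip height of 139 mm, above the 134 mm of a shut spout, so it's confirmed up. Now I press it to the hard stop.

```bash
python3 - <<'E'
from h import *
x,y=.505,-.283
print("stop",r.move_l([x,y,.146],vel=.02,guard=22),telemetry.current_ee_pos(),telemetry.current_wrist_force())
r.hold(.2);print(telemetry.current_ee_pos(),telemetry.current_wrist_force())
r.move_l([x,y,.2]); print(telemetry.current_t())
q0=telemetry.current_joints();print(np.round(q0,2))
for c in("scene","top"):
  vision.snapshot(c)
  print(c,[(round(d["score"],2),np.round(d["at"],4)) for d in models.mark_of("bottle_a",c)])
E
```

```text
stop True [ 0.50545781 -0.28323367  0.15307587] [-0.83911019  0.50371897  6.00860677]
[ 0.50524231 -0.28310991  0.15301336] [-0.37577144 -0.08037237  4.98688505]
6.5583
[-0.63  0.3   1.54  0.    1.31  1.45]
scene [(0.89, array([ 0.5067, -0.2844, -0.0056])), (0.86, array([ 0.4444,  0.0501, -0.0014])), (0.82, array([ 0.5158, -0.0143, -0.0048])), (0.82, array([ 0.4951,  0.322 , -0.0013])), (0.61, array([ 0.6965, -0.1366,  0.0228])), (0.61, array([0.6394, 0.0094, 0.2809])), (0.56, array([ 0.3423,  0.0819, -0.0021])), (0.41, array([ 0.4738,  0.512 , -0.0027]))]
top [(0.88, array([ 5.029e-01, -2.858e-01, -3.000e-04])), (0.73, array([0.6786, 0.0145, 0.0158])), (0.68, array([0.4485, 0.0488, 0.0036])), (0.65, array([ 0.336 ,  0.0868, -0.0005])), (0.53, array([ 0.4897,  0.319 , -0.0011])), (0.52, array([ 0.5168, -0.0207,  0.0054])), (0.48, array([ 0.6991, -0.1359,  0.0167]))]
```

Shut: the tips stopped at 134 mm. Next I check headings for the three picks and places.

```bash
cat >> h.py <<'E'
T=np.radians(42); YR=np.radians(7.0)
RX=np.array([np.cos(YR),np.sin(YR),0]); RY=np.array([-np.sin(YR),np.cos(YR),0])
D=np.array([.698,-.1358,.02])
def slot(s): return D+RY*s
def axis(h): return np.array([np.cos(h)*np.sin(T),np.sin(h)*np.sin(T),-np.cos(T)])
E
python3 - <<'E'
from h import *
H=np.array([0,0,.115])
def show(n,p,hs):
  for h in hs:
    o=[]
    for d in (p+H,p+H+[0,0,.04],p+H-.08*axis(h)):
      q=inverse_kinematics(d,quat(h,T,1)); o.append(None if q is None else list(np.round(q,2)))
    print(n,h,*o)
show("p",np.array([.505,-.2835,0]),(-.3,0,.2))
show("q",np.array([.517,-.021,0]),(.4,.6,.8))
show("s",np.array([.4945,.32,0]),(.9,1.1,1.3))
for i,s in enumerate((.058,.115,.172)):
  for h in (.12,.25): 
    show(f"slot{i}",slot(s),(h,)); show(f"ent{i}",slot(s)-.13*RX+[0,0,.015],(h,))
E
```

```text
p -0.3 [np.float64(-0.87), np.float64(0.18), np.float64(2.28), np.float64(1.48), np.float64(0.37), np.float64(-0.35)] [np.float64(-0.87), np.float64(0.11), np.float64(2.22), np.float64(1.16), np.float64(0.41), np.float64(-0.0)] [np.float64(-0.97), np.float64(-0.0), np.float64(2.27), np.float64(1.06), np.float64(0.5), np.float64(0.04)]
p 0 [np.float64(-1.02), np.float64(0.23), np.float64(2.19), np.float64(1.2), np.float64(0.66), np.float64(-0.42)] [np.float64(-1.02), np.float64(0.17), np.float64(2.14), np.float64(1.06), np.float64(0.71), np.float64(-0.25)] [np.float64(-1.15), np.float64(0.09), np.float64(2.17), np.float64(0.99), np.float64(0.82), np.float64(-0.26)]
p 0.2 [np.float64(-1.07), np.float64(0.28), np.float64(2.11), np.float64(1.06), np.float64(0.82), np.float64(-0.49)] [np.float64(-1.07), np.float64(0.22), np.float64(2.06), np.float64(0.97), np.float64(0.88), np.float64(-0.36)] [np.float64(-1.2), np.float64(0.16), np.float64(2.07), np.float64(0.91), np.float64(0.99), np.float64(-0.38)]
q 0.4 [np.float64(-0.61), np.float64(0.15), np.float64(2.33), np.float64(1.26), np.float6
[... 5306 characters left out ...]
 np.float64(0.49)]
slot2 0.25 [np.float64(-0.22), np.float64(0.27), np.float64(2.06), np.float64(1.16), np.float64(0.34), np.float64(0.07)] [np.float64(-0.22), np.float64(0.21), np.float64(2.01), np.float64(0.91), np.float64(0.39), np.float64(0.34)] [np.float64(-0.28), np.float64(0.11), np.float64(2.07), np.float64(0.89), np.float64(0.45), np.float64(0.32)]
ent2 0.25 [np.float64(-0.36), np.float64(0.07), np.float64(2.28), np.float64(1.21), np.float64(0.42), np.float64(-0.09)] [np.float64(-0.36), np.float64(0.0), np.float64(2.21), np.float64(0.96), np.float64(0.49), np.float64(0.19)] [np.float64(-0.48), np.float64(-0.11), np.float64(2.25), np.float64(0.89), np.float64(0.61), np.float64(0.19)]
```

```bash
cat >> h.py <<'E'
H=np.array([0,0,.115])
def pick(p,h):
    p=np.array([p[0],p[1],0.]); q=quat(h,T,1)
    gripper_to(.06)
    r.move_to(p+H-.09*axis(h)+[0,0,.03],q)
    r.move_l(p+H-.09*axis(h),vel=.2)
    print("hit",r.move_l(p+H,vel=.15,guard=12))
    gripper_to(.015,30)
    print("open",telemetry.current_opening(),"F",telemetry.current_finger_force())
    r.move_l(p+H+[0,0,.04],vel=.15)
    print("lifted",telemetry.current_opening(),"t",telemetry.current_t())
def place(s,off=(0,0),h=.25):
    g=slot(s)+RX*off[0]+RY*off[1]; q=quat(h,T,1)
    ent=g-.13*RX+H+[0,0,.02]
    r.move_l(ent,rot=q,vel=.2)
    r.move_l(g+H+[0,0,.012],vel=.15)
    print("down",r.move_l(g+H-[0,0,.004],vel=.03,guard=5),telemetry.current_ee_pos()-g-H)
def release(h=.25):
    gripper_to(.044); p=np.array(telemetry.current_ee_pos())
    r.move_l(p-.09*axis(h),vel=.15)
    r.move_l(p-.09*axis(h)-.06*RX,vel=.25); print("t",telemetry.current_t())
def look(tag):
    for c in("scene","top"):
        im=vision.snapshot(c); cv2.imwrite(f"pics/{c}_{tag}.png",im[:,:,::-1])
        print(c,[(round(d["score"],2),np.round(d["at"],4).tolist()) for d in models.mark_of("bottle_a",c)])
E
python3 - <<'E'
from h import *
pick((.5045,-.284),.1)
look("lift1")
E
```

```text
hit False
open 0.027439062594154316 F 29.987033307552338
lifted 0.027161390195021992 t 11.35
scene [(0.78, [0.5062, -0.2819, 0.0386]), (0.75, [0.6991, -0.1403, 0.021]), (0.74, [0.499, 0.3225, -0.0004]), (0.57, [0.3414, 0.0801, 0.0019]), (0.54, [0.5168, -0.0176, -0.0015])]
top [(0.81, [0.7002, -0.1378, 0.0225]), (0.7, [0.4897, 0.321, 0.0033]), (0.68, [0.5043, -0.2809, 0.0388]), (0.67, [0.3379, 0.0848, 0.0025]), (0.63, [0.4494, 0.0523, 0.002]), (0.48, [0.5169, -0.022, 0.0029])]
```

```bash
python3 - <<'E'
from h import *
place(.057); look("pl1"); print(telemetry.current_t(),telemetry.current_wrist_force())
E
```

```text
down True [-2.01000921e-04  3.39089136e-04 -2.85859991e-05]
scene [(0.85, [0.5136, -0.0187, -0.0032]), (0.83, [0.4471, 0.0506, -0.0005]), (0.82, [0.3394, 0.0798, 0.0019]), (0.71, [0.7002, -0.1384, 0.0178]), (0.6, [0.4968, 0.3207, -0.0038]), (0.56, [0.6933, -0.0777, 0.018]), (0.47, [0.4712, 0.5156, 0.0011]), (0.21, [0.6826, 0.0086, 0.0214])]
top [(0.73, [0.4893, 0.3215, 0.0028]), (0.56, [0.4491, 0.0513, -0.0003]), (0.55, [0.6914, -0.0773, 0.0153]), (0.55, [0.7006, -0.1341, 0.0217]), (0.53, [0.5184, -0.0224, 0.004]), (0.52, [0.3373, 0.0847, 0.0014])]
14.3417 [-1.13746236  1.06779362  4.97119491]
```

```bash
python3 - <<'E'
import cv2,numpy as np
a=cv2.imread("pics/scene_pl1.png")[120:300,110:290];b=cv2.imread("pics/top_pl1.png")[80:200,195:375]
cv2.imwrite("pics/v1.png",np.hstack([cv2.resize(a,(400,400),interpolation=2),cv2.resize(b,(400,400*120//180),interpolation=2).copy() if 0 else cv2.copyMakeBorder(cv2.resize(b,(400,267),interpolation=2),0,133,0,0,0)]))
E
```

```text
(no output)
```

View pics/v1.png

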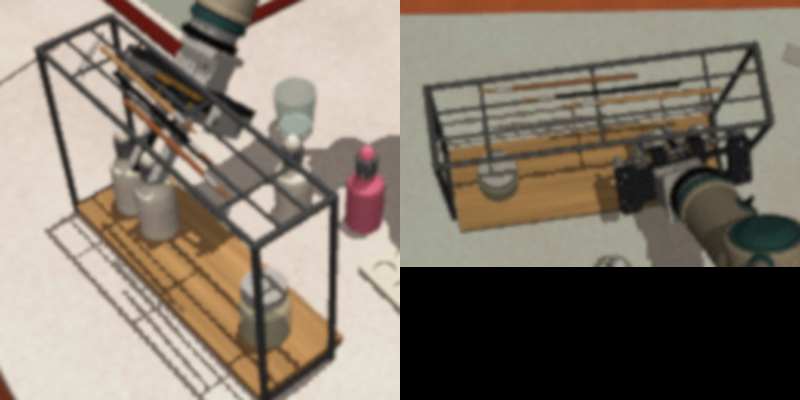

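In the left crop, bottle_a stands on the shelf at (157,210) beside bottle_d at (125,190). It's in line with a small gap, and the gripper clears the bars. I'll release it and carry on.

```bash
python3 - <<'E'
from h import *
release()
pick((.517,-.0205),.8)
place(.057+.0565); release(); look("pl2")
E
```

```text
t 15.9667
hit False
open 0.027140763074222175 F 30.000337064266205
lifted 0.02727878302555909 t 19.075
down True [-1.26736061e-05 -2.52874163e-04  2.47336074e-04]
t 22.8583
scene [(0.84, [0.3419, 0.0831, 0.0029]), (0.76, [0.4956, 0.3256, -0.0032]), (0.65, [0.6831, -0.0196, 0.0172]), (0.64, [0.6919, -0.0772, 0.0188]), (0.61, [0.4478, 0.0491, -0.002]), (0.58, [0.6992, -0.1382, 0.0229])]
top [(0.73, [0.6986, -0.1341, 0.0209]), (0.72, [0.4894, 0.3194, 0.0021]), (0.67, [0.3386, 0.0846, 0.0021]), (0.65, [0.6791, 0.0106, -0.0005]), (0.58, [0.4474, 0.0509, 0.0026]), (0.55, [0.692, -0.0807, 0.0222]), (0.54, [0.6864, -0.0248, 0.0221])]
```

```bash
python3 - <<'E'
from h import *
r.move_l(np.array(telemetry.current_ee_pos())+[0,0,.04],vel=.25)
pick((.493,.3205),1.1)
place(.057+.113); release(); look("pl3")
a=cv2.imread("pics/scene_pl3.png")[120:300,110:290];b=cv2.imread("pics/top_pl3.png")[80:215,195:375]
cv2.imwrite("pics/v3.png",np.hstack([cv2.resize(a,(400,400),interpolation=2),cv2.copyMakeBorder(cv2.resize(b,(400,300),interpolation=2),0,100,0,0,0)]))
E
```

```text
hit False
open 0.027363905583941674 F 29.954237043857574
lifted 0.02712802971739671 t 27.1667
down True [-0.00034137  0.00045609 -0.00012048]
t 31.95
scene [(0.91, [0.4469, 0.0511, -0.0011]), (0.78, [0.6847, -0.0201, 0.0162]), (0.76, [0.6976, -0.1355, 0.0183]), (0.76, [0.3371, 0.0781, 0.0]), (0.74, [0.695, -0.0756, 0.0174]), (0.7, [0.6815, 0.0307, 0.0206]), (0.63, [0.4438, 0.162, -0.002])]
top [(0.85, [0.7013, -0.1357, 0.0207]), (0.8, [0.6789, 0.0347, 0.0238]), (0.78, [0.693, -0.0772, 0.0219]), (0.78, [0.4494, 0.0519, 0.0026]), (0.62, [0.6849, -0.0251, 0.0199]), (0.46, [0.3361, 0.0852, -0.0003])]
```

View pics/v3.png

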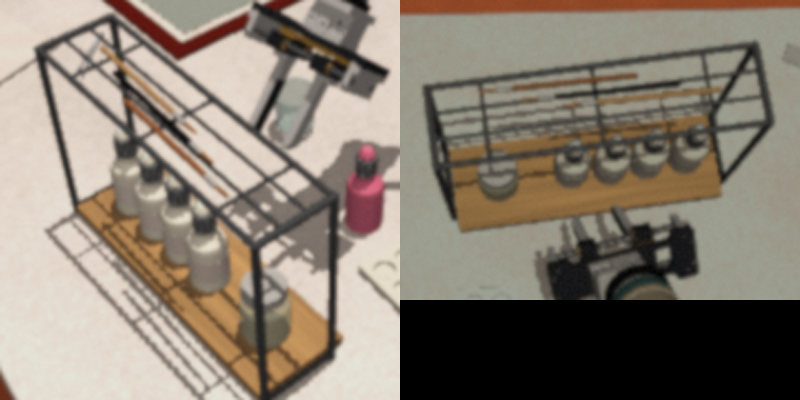

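The left crop shows all four bottles upright in one straight, evenly spaced row, from (125,190) to (208,262). The jar is undisturbed at (265,310), and the gripper is well clear. Handing in.

```bash
python3 -c "
from h import *
r.move_l(np.array(telemetry.current_ee_pos())+[0,0,.05],vel=.2)
print(r.sign_off(),telemetry.current_t())"
```

```text
the job is handed in; nothing more can be done
the job is handed in; nothing more can be done
```

The job is handed in: bottle_a's spout was pushed shut on the table, and all three bottles now stand upright on the lower shelf in one straight row with bottle_d, with gaps of about 5 mm (handed in at about 32 s of the 72 s allowed).

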